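Empty the scoop of old spark plugs into the scrap bin through its sprung flap

ROBOT

A 6-joint arm with a two-finger parallel gripper is mounted at the origin on a cart in front of the work surface, level with it; the furniture and walls round the work are solid. World frame = base frame: x ahead of the robot, y to its left, z up, the work surface at z = 0. Lengths are in m, angles in rad, forces in N, time in s.
With the tool pointing down it reaches from about 0.275 to 0.875 m from the base axis. Payload 12.5 kg.
Tool frame: the origin (TCP) lies on the mounting face of the last link; the fingertips stand 173 mm ahead of it and the grasp point (between the pads) lies 155 mm ahead of it; z points along the fingers, y is the line along which they close (so a half turn about z gives the same grasp; the last joint's range is limited). The gripper opens to 85 mm and grips with 20 to 120 N. Pads are 22 mm wide; open, the fingers measure 114 mm over their backs; the gripper's body (76 mm by 85 mm) begins 54 mm behind the grasp point. The pads swing forward as they close: fully open they stand 13 mm farther back than shut.
Start: joints at [-1.273, 0.351, 1.652, -0, 1.139, -0.085], TCP at [0.205, -0.51, 0.405] pointing down, gripper open.
Joint ranges: [-2.75, 2.75], [-0.79, 2.1], [0.01, 2.65], [-1.57, 4.71], [0.07, 3.14], [-2.87, 2.87]. Speed limits (rad/s): [2.22, 2.22, 2.79, 3.14, 3.14, 3.14].

INTERFACE

Orientations are given as a 3x3 rotation matrix whose columns are the frame's x, y, z axes.
In Python, from rig import r gives the robot as it stands.
- The arm moves only by the shell command python3 -m handwheel 'ROWS' [OPENING] [FORCE]. ROWS is JSON, a list of rows, each a list of 6 numbers: the shift along the tool's x, y, z scaled (see below), then the turn, a rotation vector about the tool's x, y, z scaled (see below). In form: [[dx, dy, dz, wx, wy, wz], ...]. A call has 1 to 12 rows; each row is the pose to reach, as a shift and turn from the pose commanded when the call began, along the tool's axes at that moment, turning the shorter way round; what a row does not reach only later rows make up. The controller multiplies each number of a shift by 0.2 m and each number of a turn by 360 degrees. A row lasts 1/12 s, in which the tool goes at most 41.7 mm and 7.16 degrees, less where a joint would pass 70% of its speed; a pose out of reach is approached as far as the arm can. A call with a number of a shift or a turn outside -1 to 1 is refused whole. A call with a gripper value outside its range is refused whole. OPENING is the opening, from -1 (shut) to 1 (fully open), so that 0 is half open, set as the call begins (- or left out, the last holds). The fingers move at their own pace and stop on an object; FORCE is the grip in N (left out, the last holds). Time passes only in rows, so rows that repeat a pose let the fingers close. It gives the time, the measured TCP pose, the force, the opening and the grip force at its end, in the units of the state.
- r.state(): the state, without advancing time (a new reading comes with each control period).
- r.capture(name): name is "side" or "top" or "wrist"; returns the picture (400x640x3 uint8, red, green, blue); there is no depth.
- r.calibration(name): a dict with "K" (3x3 intrinsics, pixels), "rvec" (rotation vector, rad) and "tvec" (3), from world to camera coordinates, as OpenCV has them. Camera axes: x right, y down, z forward; pixel columns grow to the right and rows downward; lengths in m; the calibration is good to about 2 mm. The wrist camera is an equidistant fisheye: a pixel r from the principal point sees the ray r / f radians off the axis. A picture is of the moment at which its call begins: read the wrist's pose just before it. calibration takes no time and is no camera call; for the wrist camera it gives the pose at the moment of the call.
- r.job_done(): hands the job in; it is judged then, once.
The state is a dict: "time_s": time; "joint_positions": joint angles; "dq": joint speeds; "tau": joint torques, N m; "tcp_pos": TCP position; "orientation": TCP orientation; "force": force on the tool from outside, world axes, zero at the start; "moment": the same for the moment, N m; "opening": opening from 0.0 (shut) to 1.0 (fully open); "finger_force": force on a finger pad.
Only numpy, scipy, OpenCV 4.12 (cv2) and the standard library are available. Lean on these libraries where they do the work, as an engineer would, in place of code of your own. Each camera call takes 0.05 s, during which the arm holds its last target. There are 200 camera calls.

TASK

Pick up the scoop by its grip, push the spring flap of the scrap bin open with the scoop's front lip, and tip the scoop so that the three old spark plugs slide into the bin. Then draw the scoop out so that the flap springs shut, and set the empty scoop gently down flat on the worktop. Touch the bin and its flap only with the scoop, not with the robot itself, and leave the other things on the bench where they are.

Things in the scene. Friction and masses are not known exactly. Their poses are not given: they have to be found in the camera images.
- scrap_bin: Grey sheet-steel bin screwed to the worktop, 180 mm deep (x), 170 wide (y). Origin: centre of its underside; its front faces its own -x, roughly to the robot. The front wall (x = -90 mm) is 125 mm high; the top slopes up to the rear at 20 degrees (190 mm high at x = +90). In the top, from 10 to 102 mm up the slope from the front edge, is a mouth 132 mm wide, closed by the flap.
- flap_hinge (a point): Middle of the flap's hinge line, which runs along the bin's y axis at the lower, front edge of the mouth: 127 mm above the worktop, 80 mm in front of the bin's middle. The hinge pin is 4 mm in radius.
- flap_edge (a point): Middle of the flap's free edge, 88 mm from the hinge line. Shut, the flap rises from the hinge to the rear at 20 degrees; it swings down into the bin about the hinge.
- bin_flap (a joint): Flap angle, rad: 0 shut; grows as the flap, a steel sheet 126 mm wide and 88 long, is pressed down into the bin; stop at 1.25. At 1.0 it slopes down to the rear at 37 degrees, a chute. A spring shuts it: 0.10 N m at 0, 0.18 N m at 1.0 rad (about 3.5 N at 50 mm from the hinge). The plugs' weight does not open it.
- scoop: Loose open scoop of bare aluminium sheet, 0.16 kg. Origin: centre of the underside of its flat pan; +x to the open front, z up. Pan 110 mm long (x), 86 wide (y), sheet 2.5 mm; side walls fall from 45 mm high at the rear wall to 12 at the lip. A straight black grip runs back from the rear wall. The plugs lie along x and start to slide at about 13 to 20 degrees nose-down.
- scoop_grip (a point): Middle of the scoop's grip, 115 mm behind (-x) and 35 mm above the scoop's origin. The grip is 90 mm long (x), 22 mm wide (y, flat sides) and 22 mm high, its underside 24 mm above the worktop.
- scoop_lip (a point): Middle of the front edge of the scoop's pan, on its underside, 55 mm in front (+x) of the scoop's origin.
- spark_plug_1: Old spark plug, loose in the scoop, 83 mm long, 0.045 kg; hexagon 20 mm across flats. Origin: on the axis in the middle of the hexagon, 10 mm above what it lies on; own x points along the plug to the threaded end (37 mm), the white insulator and terminal reach 49 mm the other way.
- spark_plug_2: Second old spark plug in the scoop, same as the first.
- spark_plug_3: Third old spark plug in the scoop, same as the first.
- adjustable_wrench: Bystander: adjustable spanner, 200 x 49 x 13 mm, lying on the worktop. Origin: centre of its underside.
- pliers: Bystander: blue-handled needle-nose pliers, 181 x 57 x 13 mm, lying on the worktop. Origin: centre of its underside.
- electrical_tape: Bystander: roll of black tape, 68 mm across, 19 mm high, lying flat. Origin: centre of its underside.
- spray_can: Bystander: aerosol can, 65 mm across and 208 mm tall, standing. Origin: centre of its underside.

How it is judged:
On the way:
1. the scoop's lip has pressed the flap open (0.3 rad or more) and is inside the mouth of the bin (value of joint bin_flap above 0.3 rad and contact force between scoop and scrap_bin above 0.3 N and x of scoop_lip in the frame of flap_hinge above 0.015 m and distance between scoop_lip and flap_hinge below 0.1 m), for 0.1 s.
At the end, for the whole second after the job is handed in: All three spark plugs lie inside the scrap bin (origins within its walls and below 85 mm), the flap is shut (under 0.06 rad), and the empty scoop rests right side up and flat on the worktop (origin within 8 mm of its height, tilt under 0.1 rad), at rest (z of each of spark_plug_1, spark_plug_2, spark_plug_3 in the frame of scrap_bin below 0.085 m and x of spark_plug_1 in the frame of scrap_bin between -0.09 and 0.09 m and y of spark_plug_1 in the frame of scrap_bin between -0.085 and 0.085 m and x of spark_plug_2 in the frame of scrap_bin between -0.09 and 0.09 m and y of spark_plug_2 in the frame of scrap_bin between -0.085 and 0.085 m and x of spark_plug_3 in the frame of scrap_bin between -0.09 and 0.09 m and y of spark_plug_3 in the frame of scrap_bin between -0.085 and 0.085 m and value of joint bin_flap below 0.06 rad and height (world z) of scoop between -0.008 and 0.008 m and angle between scoop's own z axis and vertical below 0.1 rad and linear speed of scoop below 0.02 m/s); the robot touches nothing.
It fails at once if the robot itself (arm, gripper or fingers) touches the bin or its flap (contact force between any of the fingers, the arm and scrap_bin above 1 N).
It fails at once if a bystander (spanner, pliers, tape roll or aerosol can) is shifted by more than 40 mm (distance of any of adjustable_wrench, pliers, electrical_tape, spray_can from where it was at the start of the episode above 0.04 m).
It fails at once if the scoop is dropped (falls freely faster than 0.7 m/s, as from more than 25 mm) instead of being set down (linear speed of scoop above 0.7 m/s and contact force between the fingers and scoop below 0.1 N).
It also fails if it takes over 64 s, if anything falls off the work surface, if the arm or the gripper's body presses on something with over 40 N, if the wrist force passes 120 N, or if a joint passes its speed limit or range.

## Working session

There is one attempt and no reset: what is moved stays moved. The work goes in short steps, Python scripts to look and compute and a shell command to move; the robot and the scene stay as the last step left them, time stands still between calls to the robot, and variables do not carry over. Pictures are saved under pics/ and viewed, at most 13 in all, crops included, and the job is handed in when it is done.

```bash
mkdir -p pics; ls
python3 - <<'E'
from rig import r
import cv2,numpy as np
s=r.state();print(s)
for n in("top","side"):
    c=r.calibration(n);print(n,c)
    cv2.imwrite(f"pics/{n}1.png",r.capture(n)[:,:,::-1])
E
```

```text
pics
{'time_s': 0.0, 'joint_positions': array([-1.27262227e+00,  3.51223562e-01,  1.65241110e+00,  1.54729282e-05,
        1.13908228e+00, -8.46242642e-02]), 'dq': array([-0.00136057, -0.00043175, -0.00037218,  0.00046675, -0.00025152,
        0.00051854]), 'tau': array([-1.73533957e-03, -5.06103015e+01, -2.91404432e+01, -1.27631706e-04,
        4.46630409e-03, -1.99985777e-05]), 'tcp_pos': array([ 0.20541043, -0.51006769,  0.40417019]), 'orientation': array([[ 9.27625484e-01,  3.73511527e-01, -3.16854182e-04],
       [ 3.73511646e-01, -9.27624863e-01,  1.07880441e-03],
       [ 1.09024065e-04, -1.11907519e-03, -9.99999368e-01]]), 'force': array([-0.10168991, -0.29354914,  0.4124286 ]), 'moment': array([ 0.06088405, -0.03289331, -0.00487831]), 'finger_force': 0.0, 'opening': 1.0015100896677223}
top {'K': array([[435.06080508,   0.        , 316.07416898],
       [  0.        , 435.06080508, 209.35026435],
       [  0.        ,   0.        ,   1.        ]]), 'rvec': array([ 2.19478587, -2.15410535,  0.15430494]), 'tvec': array([-0.03049494,  0.56881214,  1.50039996])}
side {'K': array([[410.54736307,   0.        , 319.88959565],
       [  0.        , 410.54736307, 199.13123364],
       [  0.        ,   0.        ,   1.        ]]), 'rvec': array([ 0.01770606,  2.61507229, -1.72453084]), 'tvec': array([0.55888499, 0.08075471, 1.30742615])}
```

View pics/top1.png

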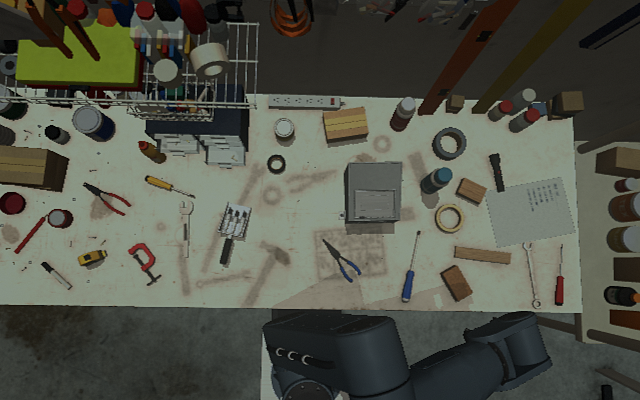

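View pics/side1.png

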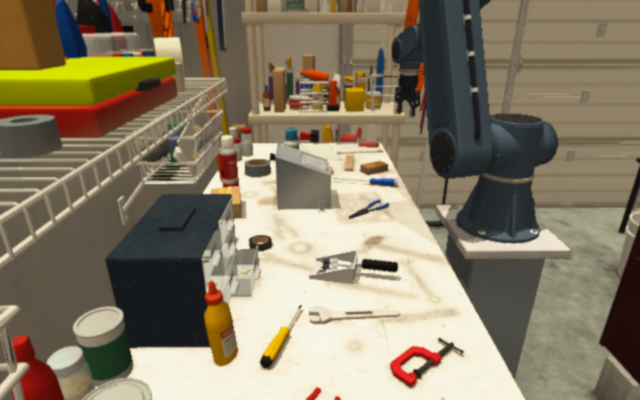

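The top view shows the scoop's pan near (236,217) with its grip near (227,250), and the bin at (373,192). The pliers are near (342,260), the spanner near (186,228), the tape near (276,164) and the can near (436,180). Next I'll enlarge the scoop and the bin.

```bash
cat > h.py <<'E'
import numpy as np,cv2
from rig import r
def ray(n,uv):
    c=r.calibration(n);R=cv2.Rodrigues(c['rvec'])[0]
    return -R.T@c['tvec'], R.T@np.linalg.inv(c['K'])@np.array([*uv,1.])
def pl(n,uv,z):
    o,d=ray(n,uv);return (o+d*(z-o[2])/d[2]).round(4)
def proj(n,P):
    c=r.calibration(n);return cv2.projectPoints(np.float64(P).reshape(-1,1,3),c['rvec'],c['tvec'],c['K'],None)[0].reshape(-1,2)
E
python3 - <<'E'
from h import *
a=cv2.imread("pics/top1.png")
x=cv2.resize(a[190:280,190:290],None,fx=4,fy=6.0*4/6,interpolation=cv2.INTER_CUBIC)
y=cv2.resize(a[150:240,330:430],None,fx=4,fy=4,interpolation=cv2.INTER_CUBIC)
cv2.imwrite("pics/crop1.png",np.clip(np.hstack([x,y])*1.5,0,255).astype(np.uint8))
g=(a.max(2)<55).astype(np.uint8); 
n,l,st,ce=cv2.connectedComponentsWithStats(g[230:280,205:250]);print(st,ce+[205,230])
for uv in[(227,250),(236,220)]:print(pl("top",uv,.035))
E
```

```text
[[   0    0   45   50 2071]
 [  38    0    2    7    8]
 [  21    4    1    1    1]
 [  27    5    1    2    2]
 [  31    6    1    1    1]
 [  15    9   13   25  167]] [[227.04007726 254.90439401]
 [243.5        233.        ]
 [226.         234.        ]
 [232.         235.5       ]
 [236.         236.        ]
 [225.60479042 250.9760479 ]]
[0.4211 0.2863 0.035 ]
[0.5259 0.2593 0.035 ]
```

View pics/crop1.png

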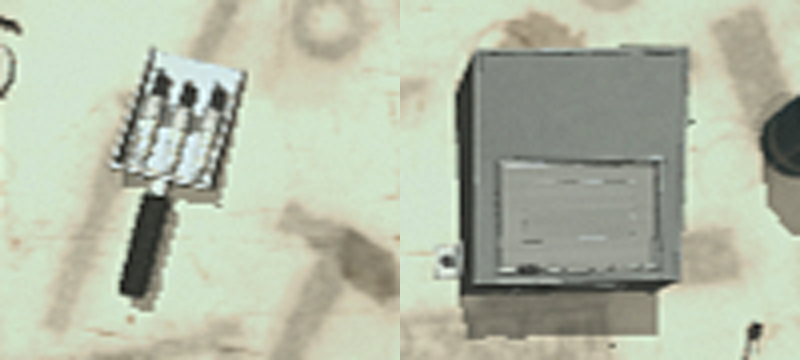

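The enlarged crop shows the grip running from (157,196) to (131,293) in crop pixels and the lip from (152,48) to (245,72). The flap spans hinge line (500,272)–(658,270) and free edge (500,160)–(662,158). All three plugs lie in the scoop along its length.

Run:
```python
from h import *
f=lambda u,v,z,o=(190,190):pl("top",(o[0]+u/4-.4,o[1]+v/4-.4),z)
g1=f(157,196,.046);g2=f(131,293,.046);l=(f(152,48,.012)+f(245,72,.012))/2
print("grip",g1,g2,(g1+g2)/2,np.linalg.norm(g1-g2),"lip",l)
d=l-g2;print("yaw",np.arctan2(d[1],d[0]),np.arctan2(*(g1-g2)[[1,0]]),np.linalg.norm(d[:2]))
o=(230,150)
h=[f(500,272,.128,o),f(658,270,.128,o)];e=[f(500,160,.158,o),f(662,158,.158,o)]
k=[f(475,50,.19,o),f(688,48,.19,o)];b=[f(466,285,.125,o),f(674,288,.125,o)]
print("hinge",h,"edge",e,"rear",k,"front",b)
# side triangulate grip middle
```

```text
grip [0.4601 0.2796 0.046 ] [0.3768 0.2985 0.046 ] [0.41845 0.28905 0.046  ] 0.08541721138037695 lip [0.5832 0.2536 0.012 ]
yaw -0.2142014804734047 -0.22311336105490123 0.21122729463779052
hinge [array([ 0.5334, -0.1453,  0.128 ]), array([ 0.5377, -0.2766,  0.128 ])] edge [array([ 0.6222, -0.1412,  0.158 ]), array([ 0.6267, -0.2739,  0.158 ])] rear [array([ 0.7058, -0.1168,  0.19  ]), array([ 0.7115, -0.2886,  0.19  ])] front [array([ 0.5224, -0.1175,  0.125 ]), array([ 0.5233, -0.2905,  0.125 ])]
```

```bash
cat > go.py <<'E'
# python3 go.py gx gy gz yaw pitch_nose_down tilt back(m)   (deg; g = grip point) -> row in handwheel units
import sys,numpy as np
from scipy.spatial.transform import Rotation as Ro
from rig import r
def plan(gx,gy,gz,yaw,p,t=30,back=0):
    a=np.radians(t-p);y=np.radians(yaw)
    z=np.array([np.sin(a)*np.cos(y),np.sin(a)*np.sin(y),-np.cos(a)]);Y=np.array([-np.sin(y),np.cos(y),0])
    R=np.c_[np.cross(Y,z),Y,z];P=np.array([gx,gy,gz])-(.155+back)*z
    s=r.state();C=s['orientation'];w=Ro.from_matrix(C.T@R).as_rotvec()
    d=C.T@(P-s['tcp_pos'])
    print("row",np.r_[d/.2,w/(2*np.pi)].round(4).tolist(),"target",P.round(3),"| now",s['tcp_pos'].round(3),"q",s['joint_positions'].round(2),"t",s['time_s'],"rows",max(np.linalg.norm(d)/.0417,np.degrees(np.linalg.norm(w))/7.16).round(1))
    return P,R
if __name__=="__main__":plan(*map(float,sys.argv[1:]))
E
python3 go.py .36 -.30 .25 70 0 0; python3 go.py .4185 .289 .035 -12.4 0 30 .1
```

```text
row [1.1093, -0.6856, -0.0031, -0.0001, 0.0002, 0.3665] target [ 0.36  -0.3    0.405] | now [ 0.205 -0.51   0.404] q [-1.27  0.35  1.65 -0.    1.14 -0.08] t 0.1 rows 18.4
row [1.9541, -3.667, 0.7459, -0.1053, -0.0327, -0.3928] target [0.294 0.316 0.256] | now [ 0.205 -0.51   0.404] q [-1.27  0.35  1.65 -0.    1.14 -0.08] t 0.1 rows 20.5
```

```bash
python3 -m handwheel '[[1,-0.45,0,0,0,-0.1],[1,-0.45,0,0,0,-0.1],[1,-0.45,0,0,0,-0.1],[1,-0.45,0,0,0,-0.1],[1,-0.45,0,0,0,-0.1],[1,-0.45,0,0,0,-0.1]]' 1 && python3 go.py .40 -.18 .25 -90 0 0;python3 go.py .42 -.08 .25 -90 0 0
```

```text
time_s: 0.6
tcp_pos: [0.3598, -0.3485, 0.4045]
orientation: [[0.522, 0.853, 0.0], [0.853, -0.522, 0.001], [0.001, -0.0, -1.0]]
force: [0.7, -0.9, 0.1]
opening: 0.997
finger_force: 0.0
row [0.8236, -0.2687, -0.0012, -0.0, -0.0002, -0.0874] target [ 0.4   -0.18   0.405] | now [ 0.36  -0.349  0.405] q [-0.86  0.26  1.78  0.    1.1  -0.31] t 0.6 rows 4.4
row [1.3023, -0.4445, -0.0006, -0.0, -0.0002, -0.0874] target [ 0.42  -0.08   0.405] | now [ 0.36  -0.349  0.405] q [-0.86  0.26  1.78  0.    1.1  -0.31] t 0.6 rows 6.6
```

```bash
python3 -m handwheel '[[1,-0.35,0,0,0,-0.09],[1,-0.35,0,0,0,-0.09],[1,-0.35,0,0,0,-0.09],[1,-0.35,0,0,0,-0.09],[1,-0.35,0,0,0,-0.09],[1,-0.35,0,0,0,-0.09]]' >/dev/null && python3 go.py .42 .04 .25 -60 0 0
```

```text
row [0.9029, 0.089, -0.0009, 0.0, -0.0002, -0.0812] target [0.42  0.04  0.405] | now [ 0.405 -0.141  0.405] q [-0.44  0.13  1.95  0.    1.07 -0.46] t 1.1 rows 4.4
```

```bash
python3 -m handwheel '[[1,0.1,0,0,0,-0.08],[1,0.1,0,0,0,-0.08],[1,0.1,0,0,0,-0.08],[1,0.1,0,0,0,-0.08],[1,0.1,0,0,0,-0.08],[1,0.1,0,0,0,-0.08]]' >/dev/null && python3 go.py .37 .22 .2 -30 0 0;  python3 go.py .4185 .289 .035 -12.4 0 30 .1
```

```text
row [0.8328, 0.1637, 0.2489, 0.0001, -0.0001, -0.0851] target [0.37  0.22  0.355] | now [0.423 0.059 0.405] q [ 0.03  0.12  1.95  0.    1.07 -0.48] t 1.6 rows 4.3
row [1.4387, 0.0683, 0.7452, -0.0349, -0.0784, -0.1309] target [0.294 0.316 0.256] | now [0.423 0.059 0.405] q [ 0.03  0.12  1.95  0.    1.07 -0.48] t 1.6 rows 7.9
```

```bash
python3 -m handwheel '[[0.85,0.15,0.25,0,0,-0.085],[0.85,0.15,0.25,0,0,-0.085],[0.85,0.15,0.25,0,0,-0.085],[0.85,0.15,0.25,0,0,-0.085],[0.85,0.15,0.25,0,0,-0.085],[0.85,0.15,0.25,0,0,-0.085]]' >/dev/null && python3 go.py .4185 .289 .035 -12.4 0 30 .1
```

```text
row [0.5524, 0.2412, 0.4894, -0.013, -0.0829, -0.0478] target [0.294 0.316 0.256] | now [0.366 0.219 0.354] q [ 0.43  0.2   2.01  0.    0.94 -0.62] t 2.1 rows 4.9
```

```bash
python3 -m handwheel '[[0.552,0.241,0.489,-0.013,-0.083,-0.048],[0.552,0.241,0.489,-0.013,-0.083,-0.048],[0.552,0.241,0.489,-0.013,-0.083,-0.048],[0.552,0.241,0.489,-0.013,-0.083,-0.048],[0.552,0.241,0.489,-0.013,-0.083,-0.048],[0.552,0.241,0.489,-0.013,-0.083,-0.048],[0.552,0.241,0.489,-0.013,-0.083,-0.048],[0.552,0.241,0.489,-0.013,-0.083,-0.048]]' - 100 >/dev/null && python3 go.py .4185 .289 .035 -12.4 0 30 .0
python3 - <<'E'
from h import *
c=r.calibration("wrist");a=r.capture("wrist")
np.savez("w1.npz",a=a,**c);print(c['K'])
cv2.imwrite("pics/w1.png",a[:,:,::-1])
E
```

```text
row [0.0135, 0.0078, 0.4988, -0.0004, 0.0001, -0.0009] target [0.343 0.306 0.169] | now [0.296 0.315 0.257] q [ 0.8   0.38  2.13 -0.95  0.55  0.25] t 2.7667 rows 2.4
[[309.70691629   0.         323.57362675]
 [  0.         309.70691629 199.40801354]
 [  0.           0.           1.        ]]
```

View pics/w1.png

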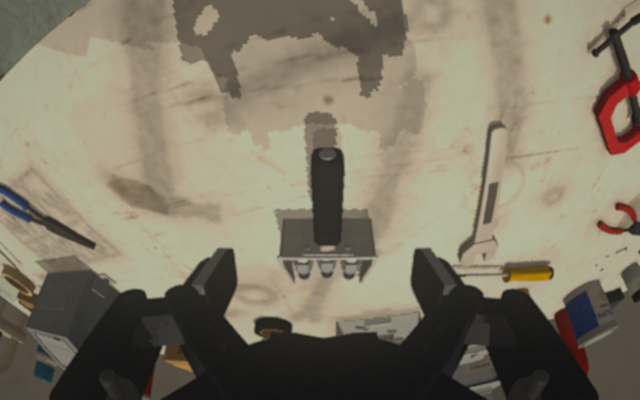

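The wrist view shows the grip midway between the open fingers, with its rear end at (329,155) and its front end at (327,243). The three plugs' hexagons are visible in the pan at about (327,268). I'll refine the grip position from these pixels.

Run:
```python
import numpy as np,cv2
d=np.load("w1.npz");R=cv2.Rodrigues(d['rvec'])[0];o=-R.T@d['tvec'];K=d['K']
def pl(u,v,z):
    x=np.array([u-K[0,2],v-K[1,2]]);n=np.linalg.norm(x);th=n/K[0,0]
    q=R.T@np.array([*(np.sin(th)*x/n),np.cos(th)]);return o+q*(z-o[2])/q[2]
m=(d['a'].max(2)<60).astype(np.uint8)[145:250,305:350]
n,l,st,ce=cv2.connectedComponentsWithStats(m);print(st[1:],o)
a=pl(328,158,.046);b=pl(327.5,242,.046);print(a,b,(a+b)/2,np.hypot(*(b-a)[:2]),np.degrees(np.arctan2(b[1]-a[1],b[0]-a[0])))
```

```text
[[   7    4   31   96 2571]] [0.25179566 0.32349877 0.19504908]
[0.36765219 0.30018417 0.046     ] [0.45222813 0.28165689 0.046     ] [0.40994016 0.29092053 0.046     ] 0.08658146653135279 -12.356087624764271
```

```bash
python3 -m handwheel '[[0.005,0.002,0.1,0,0,0],[0.01,0.005,0.2,0,0,0],[0.02,0.01,0.3,0,0,0],[0.025,0.01,0.4,0,0,0],[0.03,0.01,0.46,0,0,0],[0.03,0.01,0.49,0,0,0],[0.03,0.01,0.49,0,0,0]]' && python3 -m handwheel '[[0,0,0,0,0,0],[0,0,0,0,0,0],[0,0,0,0,0,0],[0,0,0,0,0,0],[0,0,0,0,0,0],[0,0,0,0,0,0],[0,0,0,0,0,0],[0,0,0,0,0,0],[0,0,0,0,0,0],[0,0,0,0,0,0]]' -1 100; python3 go.py .415 .2898 .035 -12.4 0 30
```

```text
time_s: 3.4
tcp_pos: [0.3398, 0.3068, 0.1687]
orientation: [[-0.844, 0.221, 0.489], [0.191, 0.975, -0.111], [-0.501, -0.0, -0.865]]
force: [0.5, -0.7, -0.1]
opening: 1.001
finger_force: 0.0
time_s: 4.23
tcp_pos: [0.3388, 0.3077, 0.1695]
orientation: [[-0.844, 0.217, 0.491], [0.188, 0.976, -0.108], [-0.502, 0.001, -0.865]]
force: [-4.4, -0.9, 6.1]
opening: 0.24
finger_force: 97.4
row [-0.0029, -0.0057, 0.0033, -0.0001, 0.0004, -0.0004] target [0.339 0.306 0.169] | now [0.339 0.308 0.17 ] q [ 0.72  0.6   2.09 -1.31  0.43  0.58] t 4.2333 rows 0.0
```

```bash
python3 -m handwheel '[[-0.01,0,-0.017,0,0,0],[-0.03,0,-0.052,0,0,0],[-0.06,0,-0.104,0,0,0],[-0.1,0,-0.173,0,0,0],[-0.15,0,-0.26,0,0,0],[-0.2,0,-0.346,0,0,0],[-0.25,0,-0.433,0,0,0],[-0.3,0,-0.52,0,0,0],[-0.35,0,-0.606,0,0,0],[-0.4,0,-0.692,0,0,0],[-0.45,0,-0.78,0,0,0],[-0.48,0,-0.83,0,0,0]]'; python3 go.py .415 .20 .26 -8 0 30;  python3 - <<'E'
from h import *
cv2.imwrite("pics/s2.png",cv2.resize(r.capture("side")[180:330,220:480,::-1],None,fx=3,fy=3))
E
```

```text
time_s: 5.23
tcp_pos: [0.3383, 0.3075, 0.3627]
orientation: [[-0.844, 0.217, 0.49], [0.189, 0.976, -0.107], [-0.502, 0.002, -0.865]]
force: [0.8, -0.3, -2.7]
opening: 0.239
finger_force: 98.0
row [-0.1703, -0.4717, -0.0843, -0.0061, 0.0003, -0.0111] target [0.338 0.211 0.394] | now [0.338 0.308 0.363] q [ 0.72  0.21  2.   -0.66  0.71 -0.17] t 5.2333 rows 2.4
```

View pics/s2.png

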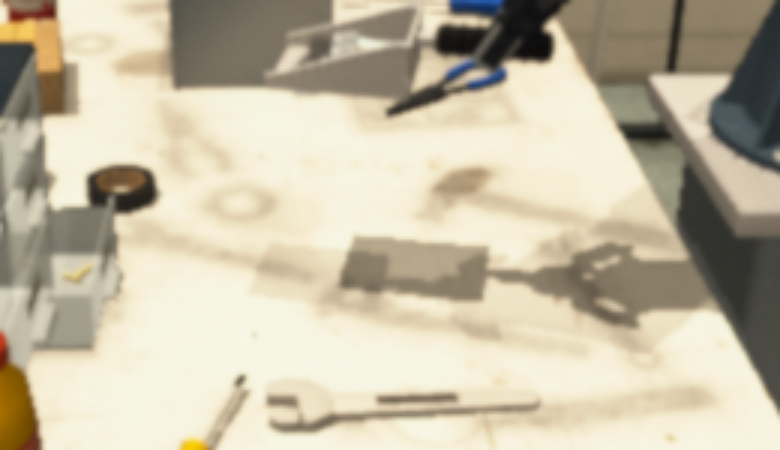

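The side view shows the scoop lifted and about level, with the plugs still in it. I'll carry it across now.

```bash
python3 go.py .41 .12 .26 -8 0 30
```

```text
row [-0.221, -0.869, -0.0495, -0.0058, 0.0006, -0.0112] target [0.333 0.131 0.394] | now [0.339 0.308 0.364] q [ 0.72  0.21  2.   -0.66  0.72 -0.17] t 5.2833 rows 4.3
```

```bash
python3 -m handwheel '[[-0.005,-0.02,-0.001,0,0,0],[-0.015,-0.06,-0.003,0,0,-0.001],[-0.033,-0.13,-0.007,-0.001,0,-0.002],[-0.055,-0.22,-0.012,-0.0015,0,-0.003],[-0.08,-0.32,-0.018,-0.002,0,-0.004],[-0.107,-0.42,-0.024,-0.003,0,-0.005],[-0.132,-0.52,-0.03,-0.0035,0,-0.007],[-0.158,-0.62,-0.035,-0.004,0,-0.008],[-0.18,-0.71,-0.04,-0.005,0,-0.009],[-0.2,-0.79,-0.045,-0.0055,0,-0.01],[-0.215,-0.85,-0.048,-0.006,0,-0.011],[-0.221,-0.87,-0.05,-0.006,0,-0.011]]' >/dev/null; python3 go.py .41 -.06 .26 -3 0 30
```

```text
row [-0.1218, -0.9142, 0.0531, -0.0076, -0.0, -0.0121] target [ 0.333 -0.056  0.394] | now [0.332 0.129 0.391] q [ 0.29 -0.06  2.21 -0.42  0.55 -0.82] t 6.2833 rows 4.4
```

```bash
python3 -m handwheel '[[-0.003,-0.02,0.001,0,0,0],[-0.008,-0.06,0.003,0,0,-0.001],[-0.018,-0.13,0.007,-0.001,0,-0.002],[-0.03,-0.22,0.012,-0.002,0,-0.003],[-0.043,-0.32,0.018,-0.003,0,-0.004],[-0.057,-0.42,0.024,-0.0035,0,-0.0055],[-0.07,-0.52,0.03,-0.0045,0,-0.007],[-0.083,-0.62,0.036,-0.005,0,-0.008],[-0.095,-0.72,0.042,-0.006,0,-0.0095],[-0.107,-0.81,0.047,-0.007,0,-0.011],[-0.117,-0.88,0.051,-0.0075,0,-0.012],[-0.122,-0.915,0.053,-0.0075,0,-0.012]]' >/dev/null; python3 go.py .42 -.2115 .25 1.9 0 30
```

```text
row [-0.0498, -0.7894, 0.0867, -0.0066, 0.0001, -0.0119] target [ 0.343 -0.214  0.384] | now [ 0.334 -0.056  0.394] q [-0.34 -0.12  2.26  0.29  0.52 -2.08] t 7.2833 rows 3.8
```

```bash
python3 -m handwheel '[[-0.001,-0.02,0.002,0,0,0],[-0.003,-0.06,0.006,0,0,-0.001],[-0.008,-0.12,0.013,-0.001,0,-0.002],[-0.012,-0.19,0.021,-0.002,0,-0.003],[-0.018,-0.28,0.03,-0.0025,0,-0.004],[-0.023,-0.37,0.04,-0.003,0,-0.0055],[-0.029,-0.46,0.05,-0.004,0,-0.007],[-0.035,-0.55,0.06,-0.0045,0,-0.008],[-0.04,-0.63,0.069,-0.0055,0,-0.0095],[-0.045,-0.71,0.078,-0.006,0,-0.011],[-0.048,-0.765,0.084,-0.0065,0,-0.012],[-0.05,-0.79,0.087,-0.0065,0,-0.012]]' ; python3 go.py .43 -.2115 .207 1.9 0 30;  python3 - <<'E'
from h import *
a=cv2.resize(r.capture("top")[140:260,310:450,::-1],None,fx=4,fy=4)
b=cv2.resize(r.capture("side")[130:250,250:310+40,::-1],None,fx=2.4,fy=4)
cv2.imwrite("pics/t3.png",np.clip(np.hstack([a,b])*1.3,0,255).astype(np.uint8))
E
```

```text
time_s: 8.28
tcp_pos: [0.343, -0.2139, 0.3841]
orientation: [[-0.865, -0.034, 0.5], [-0.03, 0.999, 0.016], [-0.501, -0.001, -0.866]]
force: [-0.3, 0.9, -3.6]
opening: 0.242
finger_force: 98.2
row [0.066, -0.0025, 0.2095, -0.0001, 0.0001, 0.0002] target [ 0.353 -0.214  0.341] | now [ 0.343 -0.214  0.384] q [-0.75  0.05  2.12  0.61  0.67 -2.78] t 8.2833 rows 1.1
```

View pics/t3.png

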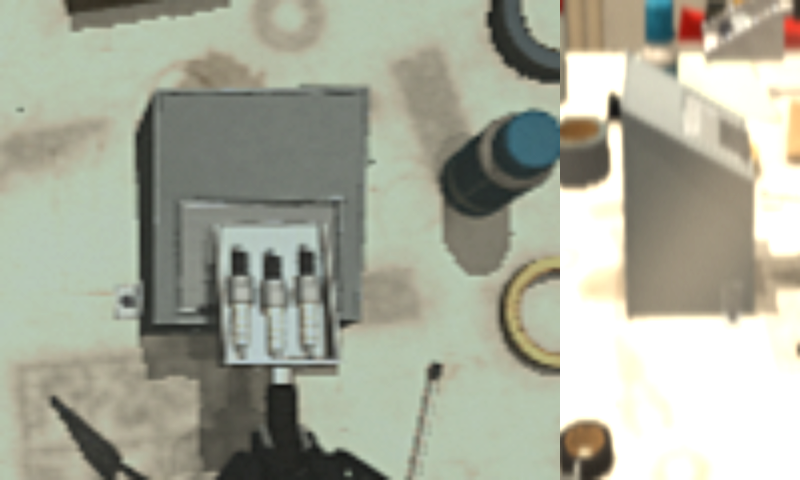

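The scoop hangs over the flap with all three plugs in it. Its lip runs from (214,226) to (328,222) in the crop, and the flap's edge from (180,202) to (342,199). The lip is a little right of centre as projected, so I'll check that in world coordinates. Joint 6 is close to its limit, so I'll ease the yaw.

```bash
python3 - <<'E'
from h import *
f=lambda u,v,z:pl("top",(310+u/4-.4,140+v/4-.4),z)
print("lip",f(214,226,.225),f(328,222,.225))
print("edge",f(180,202,.158),f(342,199,.158))
E
python3 go.py .43 -.209 .25 -1 3 30;python3 go.py .43 -.209 .207 -1 5 30
```

```text
lip [ 0.5914 -0.1601  0.225 ] [ 0.5964 -0.2489  0.225 ]
edge [ 0.6205 -0.1412  0.158 ] [ 0.6259 -0.2739  0.158 ]
row [-0.0829, 0.0242, 0.0256, 0.0038, 0.0085, 0.0071] target [ 0.36  -0.208  0.388] | now [ 0.343 -0.213  0.384] q [-0.75  0.05  2.12  0.6   0.67 -2.78] t 8.3833 rows 0.6
row [-0.0022, 0.0231, 0.2136, 0.0037, 0.014, 0.0072] target [ 0.365 -0.208  0.347] | now [ 0.343 -0.213  0.384] q [-0.75  0.05  2.12  0.6   0.67 -2.78] t 8.3833 rows 1.0
```

```bash
cat > pour.py <<'E'
# python3 pour.py L c yaw p1 p2 ...   scoop pitched p, lip L past hinge along pan, pan c above hinge
import sys,numpy as np
from go import plan
L,c,yaw,*ps=map(float,sys.argv[1:])
for p in ps:
    s,k=np.sin(np.radians(p)),np.cos(np.radians(p));y=np.radians(yaw)
    u=L*k+c*s-.174*k+.035*s
    plan(.5355+u*np.cos(y),-.2085+u*np.sin(y)+.004,.127-L*s+c*k+.174*s+.035*k,yaw,p)
E
python3 pour.py .062 .05 -1 3; python3 pour.py .062 .03 -1 5;python3 pour.py .062 .009 -1 6
```

```text
row [0.0051, 0.0564, 0.161, 0.0038, 0.0085, 0.0071] target [ 0.358 -0.201  0.356] | now [ 0.343 -0.213  0.384] q [-0.75  0.05  2.12  0.6   0.67 -2.78] t 8.3833 rows 0.8
row [0.0123, 0.0549, 0.2369, 0.0037, 0.014, 0.0072] target [ 0.364 -0.202  0.342] | now [ 0.343 -0.213  0.384] q [-0.75  0.05  2.12  0.6   0.67 -2.78] t 8.3833 rows 1.2
row [0.0504, 0.0545, 0.3184, 0.0036, 0.0168, 0.0072] target [ 0.366 -0.202  0.324] | now [ 0.343 -0.213  0.384] q [-0.75  0.05  2.12  0.6   0.67 -2.78] t 8.3833 rows 1.6
```

```bash
python3 -m handwheel '[[0.001,0.015,0.04,0.001,0.002,0.002],[0.003,0.03,0.08,0.002,0.004,0.0035],[0.004,0.045,0.12,0.003,0.006,0.005],[0.005,0.056,0.16,0.0038,0.0085,0.007],[0.009,0.056,0.2,0.0038,0.011,0.007],[0.012,0.055,0.237,0.0037,0.014,0.007],[0.03,0.055,0.275,0.0036,0.0155,0.007],[0.05,0.055,0.318,0.0036,0.0168,0.007],[0.05,0.055,0.318,0.0036,0.0168,0.007]]'; python3 pour.py .062 .009 -1 6 10 14 18 22 26 30 34 38 42 46
python3 - <<'E'
from h import *
a=cv2.resize(r.capture("top")[140:260,310:450,::-1],None,fx=3,fy=3)
b=cv2.resize(r.capture("side")[130:250,230:350,::-1],None,fx=3,fy=3)
cv2.imwrite("pics/t4.png",np.clip(np.hstack([a,b])*1.0,0,255).astype(np.uint8))
E
```

```text
time_s: 9.13
tcp_pos: [0.3655, -0.2012, 0.3231]
orientation: [[-0.914, 0.015, 0.406], [0.014, 1.0, -0.006], [-0.406, -0.0, -0.914]]
force: [0.6, 0.8, -1.2]
opening: 0.244
finger_force: 98.3
row [-0.0026, -0.0017, -0.0039, 0.0001, -0.0001, 0.0003] target [ 0.366 -0.202  0.324] | now [ 0.366 -0.201  0.323] q [-0.67  0.19  2.14  0.51  0.53 -2.63] t 9.1333 rows 0.0
row [-0.0904, -0.0019, -0.0271, 0.0001, 0.011, 0.0003] target [ 0.38  -0.202  0.335] | now [ 0.366 -0.201  0.323] q [-0.67  0.19  2.14  0.51  0.53 -2.63] t 9.1333 rows 0.6
row [-0.1796, -0.002, -0.0441, 0.0001, 0.0221, 0.0003] target [ 0.395 -0.202  0.346] | now [ 0.366 -0.201  0.323] q [-0.67  0.19  2.14  0.51  0.53 -2.63] t 9.1333 rows 1.1
row [-0.2697, -0.0022, -0.0549, 0.0001, 0.0332, 0.0003] target [ 0.41  -0.202  0.355] | now [ 0.366 -0.201  0.323] q [-0.67  0.19  2.14  0.51  0.53 -2.63] t 9.1333 rows 1.7
row [-0.3604, -0.0024, -0.0593, 0.0001, 0.0443, 0.0003] target [ 0.427 -0.203  0.363] | now [ 0.366 -0.201  0.323] q [-0.67  0.19  2.14  0.51  0.53 -2.63] t 9.1333 rows 2.2
row [-0.4512, -0.0026, -0.0574, 0.0001, 0.0554
[... 275 characters left out ...]
-2.63] t 9.1333 rows 3.3
row [-0.6312, -0.0029, -0.0347, 0.0, 0.0777, 0.0003] target [ 0.478 -0.203  0.381] | now [ 0.366 -0.201  0.323] q [-0.67  0.19  2.14  0.51  0.53 -2.63] t 9.1333 rows 3.9
row [-0.7196, -0.0031, -0.0139, 0.0, 0.0888, 0.0003] target [ 0.496 -0.204  0.384] | now [ 0.366 -0.201  0.323] q [-0.67  0.19  2.14  0.51  0.53 -2.63] t 9.1333 rows 4.5
row [-0.8064, -0.0033, 0.0129, 0.0, 0.0999, 0.0003] target [ 0.514 -0.204  0.386] | now [ 0.366 -0.201  0.323] q [-0.67  0.19  2.14  0.51  0.53 -2.63] t 9.1333 rows 5.0
row [-0.891, -0.0035, 0.0458, 0.0, 0.111, 0.0003] target [ 0.532 -0.204  0.387] | now [ 0.366 -0.201  0.323] q [-0.67  0.19  2.14  0.51  0.53 -2.63] t 9.1333 rows 5.6
```

View pics/t4.png

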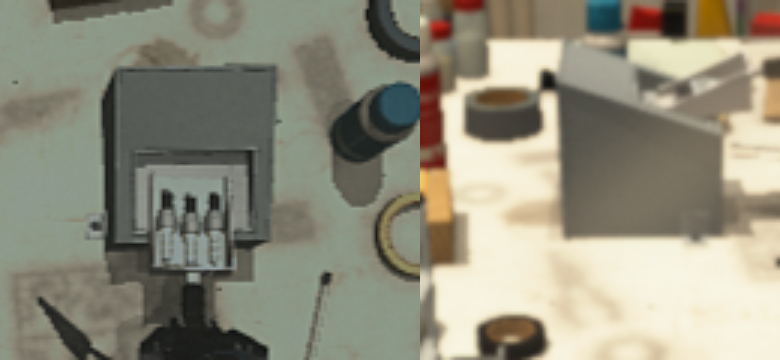

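The lip has pushed the flap down inside the mouth and the plugs are still in the pan; the wrist force agrees. Now I'll tip the scoop about the hinge.

```bash
python3 -m handwheel '[[-0.09,0,-0.027,0,0.011,0],[-0.18,0,-0.044,0,0.022,0],[-0.27,0,-0.055,0,0.033,0],[-0.36,0,-0.059,0,0.044,0],[-0.45,0,-0.057,0,0.0554,0],[-0.54,0,-0.049,0,0.0665,0],[-0.63,0,-0.035,0,0.0777,0],[-0.72,0,-0.014,0,0.0888,0],[-0.765,0,0,0,0.0944,0],[-0.765,0,0,0,0.0944,0],[-0.765,0,0,0,0.0944,0],[-0.765,0,0,0,0.0944,0]]'; python3 pour.py .062 .009 -1 40 44
python3 - <<'E'
from h import *
a=cv2.resize(r.capture("top")[140:260,310:450,::-1],None,fx=3,fy=3)
b=cv2.resize(r.capture("side")[130:250,230:350,::-1],None,fx=3,fy=3)
cv2.imwrite("pics/t5.png",np.clip(np.hstack([a,b])*1.0,0,255).astype(np.uint8))
E
```

```text
time_s: 10.23
tcp_pos: [0.5049, -0.2036, 0.3874]
orientation: [[-0.985, 0.016, -0.17], [0.016, 1.0, 0.001], [0.17, -0.001, -0.985]]
force: [1.3, 0.3, 1.4]
opening: 0.243
finger_force: 98.4
row [-0.0018, -0.002, 0.01, -0.0003, 0.0006, 0.0002] target [ 0.505 -0.204  0.385] | now [ 0.505 -0.204  0.387] q [-0.46  0.39  1.65 -0.08  1.26 -1.98] t 10.2333 rows 0.0
row [-0.0897, -0.0022, -0.0128, -0.0003, 0.0117, 0.0002] target [ 0.523 -0.204  0.387] | now [ 0.505 -0.204  0.387] q [-0.46  0.39  1.65 -0.08  1.26 -1.98] t 10.2333 rows 0.6
```

View pics/t5.png

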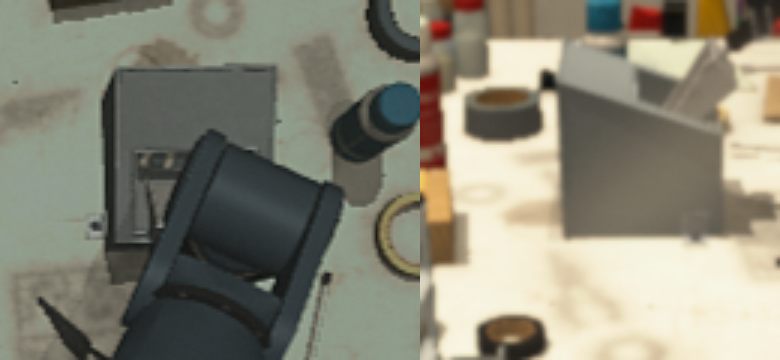

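The side view shows the scoop tipped in the mouth, but the arm hides the pan from above. I'll give a small shake and dwell, then look with the wrist camera.

```bash
python3 -m handwheel '[[-0.09,0,-0.013,0,0.0117,0],[-0.02,0,0.0,0,0.003,0],[-0.09,0,-0.013,0,0.0117,0],[-0.02,0,0.0,0,0.003,0],[-0.09,0,-0.013,0,0.0117,0],[-0.09,0,-0.013,0,0.0117,0],[-0.09,0,-0.013,0,0.0117,0],[-0.09,0,-0.013,0,0.0117,0]]'; for L in .045 .03 .01 -.01 -.03 ; do python3 pour.py $L .012 -1 42;done
python3 - <<'E'
from h import *
cv2.imwrite("pics/w6.png",r.capture("wrist")[:,:,::-1])
E
```

```text
time_s: 11.0
tcp_pos: [0.5232, -0.2038, 0.3868]
orientation: [[-0.97, 0.016, -0.242], [0.015, 1.0, 0.002], [0.242, -0.001, -0.97]]
force: [2.4, 0.9, 2.0]
opening: 0.238
finger_force: 98.4
row [0.1124, -0.0022, -0.0394, -0.0003, -0.0056, 0.0002] target [ 0.503 -0.204  0.4  ] | now [ 0.523 -0.204  0.387] q [-0.44  0.43  1.59 -0.1   1.35 -1.96] t 11.0 rows 0.6
row [0.1786, -0.0021, -0.0746, -0.0003, -0.0056, 0.0002] target [ 0.492 -0.204  0.41 ] | now [ 0.523 -0.204  0.387] q [-0.44  0.43  1.59 -0.1   1.35 -1.96] t 11.0 rows 0.9
row [0.2669, -0.0021, -0.1215, -0.0003, -0.0056, 0.0002] target [ 0.477 -0.203  0.423] | now [ 0.523 -0.204  0.387] q [-0.44  0.43  1.59 -0.1   1.35 -1.96] t 11.0 rows 1.4
row [0.3552, -0.0021, -0.1684, -0.0003, -0.0056, 0.0002] target [ 0.462 -0.203  0.437] | now [ 0.523 -0.204  0.387] q [-0.44  0.43  1.59 -0.1   1.35 -1.96] t 11.0 rows 1.9
row [0.4436, -0.002, -0.2153, -0.0003, -0.0056, 0.0002] target [ 0.448 -0.203  0.45 ] | now [ 0.523 -0.204  0.387] q [-0.44  0.43  1.59 -0.1   1.35 -1.96] t 11.0 rows 2.4
```

View pics/w6.png

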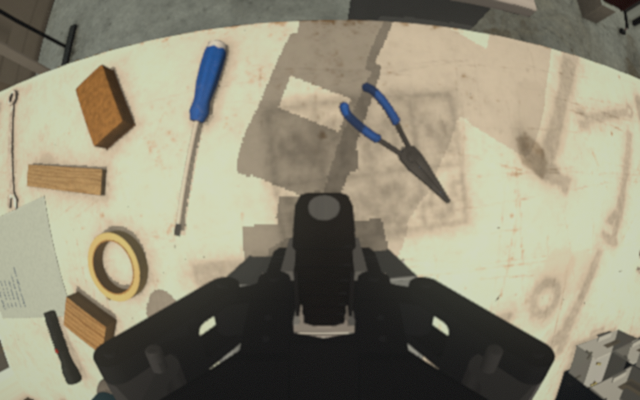

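The wrist view shows only the rear of the grip and undisturbed pliers at (400,140), because the pan is hidden. I'll draw the scoop out along its own plane.

```bash
python3 -m handwheel '[[0.05,0,-0.018,0,-0.002,0],[0.11,0,-0.039,0,-0.0055,0],[0.145,0,-0.057,0,-0.0055,0],[0.18,0,-0.075,0,-0.0055,0],[0.225,0,-0.1,0,-0.0055,0],[0.267,0,-0.122,0,-0.0055,0],[0.31,0,-0.145,0,-0.0055,0],[0.355,0,-0.168,0,-0.0055,0],[0.444,0,-0.215,0,-0.0055,0],[0.444,0,-0.215,0,-0.0055,0]]'; python3 go.py .40 -.19 .30 -1 0 30; python3 go.py .43 -.19 .30 -1 15 30
```

```text
time_s: 11.88
tcp_pos: [0.4462, -0.2025, 0.4519]
orientation: [[-0.978, 0.016, -0.21], [0.016, 1.0, 0.001], [0.21, -0.002, -0.978]]
force: [0.3, 0.3, -0.2]
opening: 0.243
finger_force: 98.5
row [0.5872, 0.0594, 0.2161, -0.0003, -0.117, 0.0003] target [ 0.323 -0.189  0.434] | now [ 0.446 -0.202  0.452] q [-0.5   0.23  1.7  -0.1   1.4  -2.03] t 11.8833 rows 5.9
row [0.274, 0.0613, 0.0697, -0.0003, -0.0753, 0.0002] target [ 0.39  -0.189  0.45 ] | now [ 0.446 -0.202  0.452] q [-0.5   0.23  1.7  -0.1   1.4  -2.03] t 11.8833 rows 3.8
```

```bash
python3 -m handwheel '[[0.07,0.015,0.018,0,-0.019,0],[0.14,0.03,0.035,0,-0.038,0],[0.21,0.045,0.053,0,-0.057,0],[0.274,0.06,0.07,0,-0.075,0],[0.35,0.06,0.105,0,-0.086,0],[0.43,0.06,0.14,0,-0.096,0],[0.51,0.06,0.18,0,-0.107,0],[0.587,0.06,0.216,0,-0.117,0],[0.587,0.06,0.216,0,-0.117,0]]'; python3 go.py .41 -.06 .28 -3 0 30
python3 - <<'E'
from h import *
a=cv2.resize(r.capture("top")[140:260,310:450,::-1],None,fx=4,fy=4)
b=cv2.resize(r.capture("side")[130:250,270:350,::-1],None,fx=3,fy=4)
cv2.imwrite("pics/t7.png",np.clip(np.hstack([a,b])*1.0,0,255).astype(np.uint8))
E
```

```text
time_s: 12.63
tcp_pos: [0.3222, -0.1881, 0.4312]
orientation: [[-0.866, 0.016, 0.5], [0.014, 1.0, -0.008], [-0.5, 0.0, -0.866]]
force: [0.4, -0.5, -1.9]
opening: 0.246
finger_force: 98.3
row [0.0067, 0.6613, 0.0942, 0.0029, 0.0, 0.0049] target [ 0.333 -0.056  0.414] | now [ 0.322 -0.188  0.431] q [-0.74 -0.09  2.12  0.5   0.76 -2.6 ] t 12.6333 rows 3.2
```

View pics/t7.png

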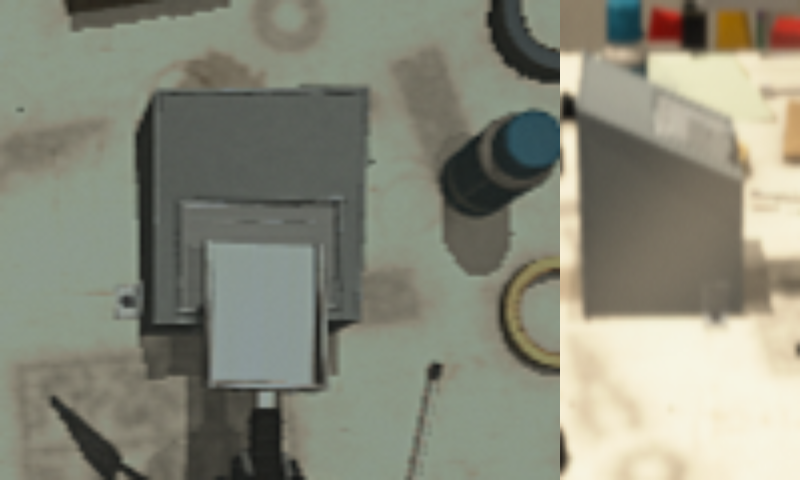

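The scoop is empty and the flap is shut, its outline at (180,202)–(342,310). Next I'll carry the scoop back to the free worktop near y = 0.15.

```bash
python3 -m handwheel '[[0,0.04,0.005,0,0,0],[0,0.12,0.015,0.0005,0,0.001],[0,0.22,0.03,0.001,0,0.0015],[0,0.32,0.045,0.0015,0,0.0025],[0,0.42,0.06,0.002,0,0.003],[0,0.52,0.075,0.0025,0,0.004],[0,0.6,0.09,0.003,0,0.005],[0,0.66,0.094,0.003,0,0.005]]' >/dev/null; python3 go.py .41 .15 .18 -8 0 30
```

```text
row [0.3129, 1.0772, 0.4037, 0.0068, -0.0002, 0.0124] target [0.333 0.161 0.314] | now [ 0.336 -0.055  0.416] q [-0.34 -0.15  2.22  0.26  0.58 -2.04] t 13.4 rows 5.7
```

```bash
python3 -m handwheel '[[0.01,0.04,0.015,0,0,0],[0.03,0.12,0.045,0.001,0,0.0015],[0.065,0.22,0.083,0.0015,0,0.003],[0.095,0.32,0.12,0.002,0,0.004],[0.125,0.43,0.16,0.003,0,0.005],[0.155,0.54,0.2,0.0035,0,0.006],[0.19,0.65,0.24,0.004,0,0.0075],[0.22,0.76,0.28,0.005,0,0.0085],[0.25,0.86,0.32,0.0055,0,0.01],[0.275,0.94,0.35,0.006,0,0.011],[0.29,0.99,0.37,0.0065,0,0.0115],[0.29,0.995,0.373,0.0065,0,0.0118]]' >/dev/null; python3 go.py .41 .14 .055 -8 0 30; python3 go.py .41 .14 .037 -8 0 30
```

```text
row [0.3325, 0.0305, 0.5699, 0.0004, -0.0001, 0.0009] target [0.333 0.151 0.189] | now [0.333 0.145 0.321] q [ 0.34  0.1   2.28 -0.68  0.37 -0.51] t 14.4 rows 3.2
row [0.3774, 0.0306, 0.6479, 0.0004, -0.0001, 0.0009] target [0.333 0.151 0.171] | now [0.333 0.145 0.321] q [ 0.34  0.1   2.28 -0.68  0.37 -0.51] t 14.4 rows 3.6
```

```bash
python3 -m handwheel '[[0.02,0,0.035,0,0,0],[0.06,0.005,0.1,0,0,0],[0.1,0.01,0.18,0,0,0],[0.15,0.015,0.26,0,0,0],[0.2,0.02,0.34,0,0,0],[0.24,0.025,0.42,0,0,0.0005],[0.28,0.03,0.48,0,0,0.001],[0.31,0.03,0.53,0,0,0.001],[0.333,0.03,0.57,0,0,0.001],[0.345,0.03,0.59,0,0,0.001],[0.355,0.03,0.61,0,0,0.001],[0.36,0.03,0.618,0,0,0.001]]'; python3 -m handwheel '[[0.005,0,0.009,0,0,0],[0.01,0,0.017,0,0,0],[0.01,0,0.017,0,0,0]]'
```

```text
time_s: 15.4
tcp_pos: [0.3467, 0.1617, 0.2071]
orientation: [[-0.873, 0.149, 0.464], [0.125, 0.989, -0.082], [-0.471, -0.014, -0.882]]
force: [-0.1, 0.1, -1.2]
opening: 0.243
finger_force: 98.3
time_s: 15.65
tcp_pos: [0.3472, 0.1625, 0.2051]
orientation: [[-0.874, 0.151, 0.461], [0.127, 0.988, -0.084], [-0.469, -0.015, -0.883]]
force: [-0.0, 0.6, -1.7]
opening: 0.242
finger_force: 98.3
```

```bash
python3 go.py .41 .14 .055 -8 0 30; python3 go.py .43 .22 .07 -12 0 30; python3 go.py .415 .29 .06 -12.4 0 30
```

```text
row [0.0905, -0.0672, 0.0428, -0.003, -0.0057, -0.0005] target [0.333 0.151 0.189] | now [0.347 0.162 0.205] q [ 0.38  0.43  2.29 -1.57  0.25  0.47] t 15.65 rows 0.6
row [0.0178, 0.3692, -0.0109, 0.0024, -0.0056, 0.0092] target [0.354 0.236 0.204] | now [0.347 0.162 0.205] q [ 0.38  0.43  2.29 -1.57  0.25  0.47] t 15.65 rows 1.8
row [0.1509, 0.7073, -0.0306, 0.0029, -0.0056, 0.0102] target [0.339 0.307 0.194] | now [0.347 0.162 0.205] q [ 0.38  0.43  2.29 -1.57  0.25  0.47] t 15.65 rows 3.5
```

Joint 4 reached its limit at this spot, so I'll lift a little and use the scoop's original place instead, which is known to be reachable.

```bash
python3 -m handwheel '[[-0.02,0,-0.04,0,0,0],[-0.06,0,-0.12,0,0,0],[-0.1,0,-0.2,0,0,0],[-0.14,0,-0.27,0,0,0],[-0.14,0,-0.27,0,0,0],[-0.14,0,-0.27,0,0,0]]'; python3 go.py .425 .29 .10 -12.4 0 30
```

```text
time_s: 16.15
tcp_pos: [0.3468, 0.1634, 0.2663]
orientation: [[-0.873, 0.152, 0.463], [0.128, 0.988, -0.083], [-0.47, -0.014, -0.882]]
force: [-0.6, 0.5, -1.2]
opening: 0.241
finger_force: 98.4
row [0.1557, 0.7119, 0.0877, 0.003, -0.0053, 0.01] target [0.349 0.307 0.234] | now [0.347 0.163 0.266] q [ 0.38  0.27  2.26 -0.95  0.31 -0.18] t 16.15 rows 3.5
```

```bash
python3 -m handwheel '[[0.01,0.04,0.005,0,0,0.001],[0.03,0.13,0.015,0.001,-0.001,0.002],[0.055,0.24,0.03,0.001,-0.002,0.0035],[0.08,0.36,0.045,0.002,-0.003,0.005],[0.105,0.48,0.06,0.002,-0.004,0.007],[0.13,0.59,0.073,0.003,-0.005,0.0085],[0.147,0.67,0.083,0.003,-0.0053,0.0095],[0.156,0.712,0.088,0.003,-0.0053,0.01],[0.156,0.712,0.088,0.003,-0.0053,0.01],[0.156,0.712,0.088,0.003,-0.0053,0.01]]'; python3 go.py .42 .29 .045 -12.4 0 30;python3 go.py .42 .29 .036 -12.4 0 30
```

```text
time_s: 16.98
tcp_pos: [0.3489, 0.3062, 0.2328]
orientation: [[-0.848, 0.214, 0.486], [0.185, 0.977, -0.108], [-0.498, -0.002, -0.867]]
force: [-0.3, 0.6, -2.1]
opening: 0.24
finger_force: 98.3
row [0.1531, -0.002, 0.2209, -0.0003, -0.0004, 0.0003] target [0.344 0.307 0.179] | now [0.349 0.306 0.233] q [ 0.7   0.47  2.07 -1.01  0.49  0.22] t 16.9833 rows 1.3
row [0.1755, -0.0019, 0.26, -0.0003, -0.0004, 0.0003] target [0.344 0.307 0.17 ] | now [0.349 0.306 0.233] q [ 0.7   0.47  2.07 -1.01  0.49  0.22] t 16.9833 rows 1.5
```

```bash
python3 -m handwheel '[[0.02,0,0.03,0,0,0],[0.05,0,0.07,0,0,0],[0.08,0,0.115,0,0,0],[0.11,0,0.16,0,0,0],[0.135,0,0.195,0,0,0],[0.153,0,0.22,0,0,0],[0.163,0,0.24,0,0,0],[0.168,0,0.248,0,0,0],[0.172,0,0.254,0,0,0],[0.172,0,0.254,0,0,0]]'; python3 go.py .42 .29 .036 -12.4 0 30
```

```text
time_s: 17.82
tcp_pos: [0.3448, 0.3073, 0.1724]
orientation: [[-0.847, 0.215, 0.486], [0.186, 0.977, -0.108], [-0.498, -0.001, -0.867]]
force: [-0.9, -0.1, -2.2]
opening: 0.243
finger_force: 98.3
row [0.0067, -0.0036, 0.0086, -0.0001, -0.0004, 0.0001] target [0.344 0.307 0.17 ] | now [0.345 0.307 0.172] q [ 0.71  0.6   2.08 -1.28  0.43  0.53] t 17.8167 rows 0.1
```

```bash
python3 -m handwheel '[[0.002,0,0.004,0,0,0],[0.004,0,0.008,0,0,0],[0.007,0,0.012,0,0,0],[0.007,0,0.012,0,0,0]]'|grep -E 'tcp|^force'
```

```text
tcp_pos: [0.3448, 0.3077, 0.17]
force: [-1.6, -2.0, 5.5]
```

```bash
python3 -m handwheel '[[0,0,0,0,0,0],[0,0,0,0,0,0],[0,0,0,0,0,0],[0,0,0,0,0,0],[0,0,0,0,0,0],[0,0,0,0,0,0],[0,0,0,0,0,0],[0,0,0,0,0,0]]' 1 |grep -E 'open|force'; python3 -m handwheel '[[0,0,-0.03,0,0,0],[0,0,-0.1,0,0,0],[0,0,-0.2,0,0,0],[0,0,-0.3,0,0,0],[0,0,-0.45,0,0,0],[0,0,-0.6,0,0,0],[0,0,-0.75,0,0,0],[0,0,-0.75,0,0,0]]'
python3 - <<'E'
from h import *
a=cv2.resize(r.capture("top")[150:280,190:430,::-1],None,fx=3,fy=3)
b=cv2.resize(r.capture("side")[130:330,220:460,::-1],None,fx=1.5,fy=1.5)
b=np.hstack([b,np.zeros((300,360,3),np.uint8)])[:200+100]
cv2.imwrite("pics/t8.png",np.vstack([a,b])[:600])
E
```

```text
force: [0.1, 0.6, 0.1]
opening: 0.999
finger_force: 0.0
time_s: 19.48
tcp_pos: [0.2703, 0.3245, 0.3036]
orientation: [[-0.846, 0.213, 0.489], [0.186, 0.977, -0.103], [-0.5, 0.004, -0.866]]
force: [1.0, 0.9, -0.2]
opening: 1.002
finger_force: 0.0
```

View pics/t8.png

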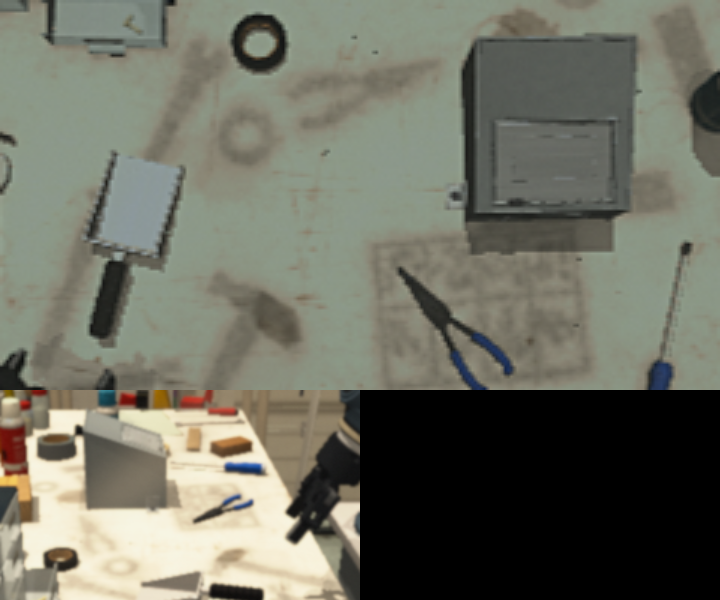

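The scoop lies empty and flat at its old place, around (135,205) in the crop. The flap is shut and the gripper is clear, with nothing else moved, so I'm handing the job in.

```bash
python3 -c "
from rig import r
print(r.job_done())"
```

```text
the job is handed in; nothing more can be done
None
```

I handed the job in at about 19.5 s: the plugs were tipped into the bin through the pressed-open flap, the flap sprang shut, and the empty scoop is back flat on the worktop. The last images show the pan empty and no plugs on the bench, but I could not see inside the bin, and the hand-in returned no verdict.

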